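# Snap the oil pipe into its clips on the valve body

### The job

Fit the long steel oil pipe with the collar to the gearbox valve body: take it from the notched parts rack, hold it in line with and just short of the port, press it sideways down into its two spring clips until both have snapped over it, then slide it along in the clips, spigot into the port, until you feel its collar come up firmly against the adapter ring of the port. Go by feel and never force it: the clips and the port stand a gentle hand's push, not a shove. Let go, leave the pipe fully home, and leave the other things lying where they are.

Things in the scene. Friction and masses are not known exactly. Their poses are not given: they have to be found in the camera images.
- pipe_center (a point): centre of the pipe to be fitted, on its axis: a straight oiled steel pipe, 16 mm diameter, 228 mm long, about 130 g, with a raised collar near one end; it lies in two V-notches of the khaki rack. Axes: y along the pipe towards the collar end; x and z across it (it may be rolled about y). Middle 80 mm is plain and free to grip between the rack's rails
- pipe_collar (a point): centre of the collar's front face (the face that bears on the port), on the pipe axis, 100 mm from the pipe's centre. Collar 24 mm diameter, 4 mm thick; ahead of it a 14 mm long, 16 mm diameter spigot, tapered over its last 4 mm, goes into the port
- pipe_tail (a point): the pipe's other, plain end, on its axis, 114 mm from the pipe's centre
- clip_mid (a point): point midway between the two spring clips on the fitted pipe's axis, 53 mm above the bench. Axes: y along the fitted pipe towards the port, z up (out of the clips' mouths). Below it between the clips the casting's top lies 23 mm lower, so there is room for fingertips; 66 mm are free between the clips along y
- clip_near (a point): centre of the spring clip nearer the port, on the fitted pipe's axis, 40 mm from clip_mid. A C of two sprung steel arms, 14 mm long along the pipe, open upward: lips 20 mm apart at the top, 14 mm above this point, narrowing to a 10 mm throat 6 mm above it. Pressing the pipe through takes 4 to 8 N a clip, then it snaps down onto the clip's floor; pull-out about 7 N. Both let it slide lengthwise with 2 to 6 N drag
- clip_far (a point): centre of the same kind of spring clip farther from the port, on the fitted pipe's axis, 40 mm on the other side of clip_mid
- port_mouth (a point): centre of the port block's face, on the fitted pipe's axis, 100 mm from clip_mid. Aluminium block 38 mm square. From it stands a steel adapter tube, 27 mm outside, 19 mm bore, screwed in: its front face is 2 to 12 mm out from here, it differs each time and is not measured: feel for it. The collar must bear on that face. Seat disc adapter_c0 is 17 mm behind it. y into the bore, z up
- valve_body: the gearbox valve unit, an aluminium casting 130 x 250 x 30 mm with worm-track channels, clamped to the bench, carrying the clips (on 13 mm pedestals) and the port; its highest part is the port block, 72 mm above the bench. Origin at the centre of its underside, y along the fitted pipe towards the port, z up
- port: the port block with its adapter; origin and axes as port_mouth. To clear the adapter with the spigot while snapping, keep the pipe's centre 28 to 44 mm short of clip_mid (nearer, the spigot meets the adapter; farther, the collar meets clip_near)
- clip_floor: the two flat steel floors of the clips, 18 x 14 mm each, on which the snapped-in pipe rests; their top lies 8 mm below clip_near and clip_far; origin and axes as valve_body
- pipe: the pipe to be fitted; origin and axes as pipe_center
- rack: khaki parts rack 164 x 116 mm fixed on the bench: two notched rails 36 mm high, 8 mm thick, 90 mm apart, with three V-notches at 50 mm pitch; a pipe in a notch has its axis 36 mm above the bench, along the rack's y. Origin at the centre of its underside; long side along x
- short_pipe: bystander: a shorter plain steel pipe without a collar, 16 mm diameter, 135 mm long, in another notch of the rack; origin at its centre, y along it; leave it there
- cup: bystander: red plastic cup, 64 mm diameter, 45 mm high, on the bench; origin at the centre of its underside
- pick: bystander: hand pick with a green handle, 150 mm long, on the bench; origin below its middle, x along it towards the tip
- tweezers: bystander: steel tweezers, 120 mm long, on the bench; origin at their middle, underside

How it is judged:
On the way, in this order (a step that is already met when the one before it is completed fails the run):
1. the pipe has been snapped sideways down into both clips (x of pipe_center in the frame of clip_mid between -0.002 and 0.002 m and z of pipe_center in the frame of clip_mid between -0.002 and 0.002 m and angle between the y axis of pipe_center and the y axis of clip_mid, either way round below 0.035 rad and y of pipe_center in the frame of clip_mid between -0.055 and -0.014 m), for 0.2 s.
2. the pipe has been slid along in the clips until its collar bears on the port's adapter with at least 2 N (y of adapter_c0 in the frame of pipe_collar between 0.0155 and 0.0185 m and contact force between pipe and port above 2 N), for 0.04 s.
At the end, for the whole second after the job is handed in: The pipe lies snapped down in both clips (its axis within 2 mm of the clips' axis and within 0.035 rad of parallel), its collar face within 1.5 mm of the adapter's front face (adapter_c0 17 mm ahead of the collar face), at rest and released (x of pipe_center in the frame of clip_mid between -0.002 and 0.002 m and z of pipe_center in the frame of clip_mid between -0.002 and 0.002 m and angle between the y axis of pipe_center and the y axis of clip_mid, either way round below 0.035 rad and y of adapter_c0 in the frame of pipe_collar between 0.0155 and 0.0185 m and linear speed of pipe below 0.01 m/s); the robot touches nothing.
It fails at once if the collar or spigot was driven against the port with more than 25 N (contact force between pipe and port above 25 N).
It fails at once if the pipe was pressed down on the clips' floors with more than 30 N (the clips' own hold counts for about 7 N of it) (contact force between pipe and clip_floor above 30 N).
It fails at once if all the contact forces of the pipe with the valve body, clips and port together passed 60 N (the closed clips' own squeeze counts for about 20 N of it) (contact force between pipe and valve_body above 60 N).
It fails at once if the gripper or arm pressed on the valve body with more than 15 N (contact force between any of the arm, the fingers and valve_body above 15 N).
It fails at once if a bystander was moved more than 30 mm (distance of any of cup, pick, tweezers, short_pipe from where it was at the start of the episode above 0.03 m).
It also fails if it takes over 51 s, if anything falls off the work surface, if the arm or the gripper's body presses on something with over 40 N, if the wrist force passes 120 N, or if a joint passes its speed limit or range.

### The arm

A 7-joint arm with a two-finger parallel gripper is mounted at the origin on the work surface. World frame = base frame: x ahead of the robot, y to its left, z up, the work surface at z = 0. Lengths are in m, angles in rad, forces in N, time in s.
With the tool pointing down it reaches from about 0.425 to 0.925 m from the base axis. Payload 6.8 kg.
Tool frame: the origin (TCP) lies midway between the tips of the shut fingers; the grasp point (between the pads) lies 19 mm behind it; z points along the fingers, y is the line along which they close (so a half turn about z gives the same grasp; the last joint's range is limited). The gripper opens to 85 mm and grips with 20 to 120 N. Pads are 22 mm wide; open, the fingers measure 114 mm over their backs; the gripper's body (76 mm by 85 mm) begins 54 mm behind the grasp point. The pads swing forward as they close: fully open they stand 13 mm farther back than shut.
Start: joints at [-1.42, 0.477, 0.022, 1.555, -0.011, 1.109, -0.083], TCP at [0.173, 0.653, 0.231] pointing down, gripper open.
Joint ranges: [-2.96, 2.96], [-0.34, 2.1], [-1.41, 1.46], [0.24, 2.44], [-1.37, 4.51], [0.17, 1.92], [-2.96, 2.96]. Speed limits (rad/s): [2.39, 2.39, 3.14, 3.14, 3.14, 3.14, 3.14].

### API

Orientations are given as a unit quaternion [w, x, y, z].
In Python, from station import * gives the robot as it stands. The module is installed in compiled form; this text tells all that it offers.
- The arm moves only by the shell command python3 -m jog 'ROWS' [OPENING] [FORCE]. ROWS is JSON, a list of rows, each an object of numbers: "x", "y", "z": the shift along the tool's x, y, z in m; "ax", "ay", "az": the turn, a rotation vector about the tool's x, y, z in rad. In form: [{"x": .., "y": .., "z": .., "ax": .., "ay": .., "az": ..}, ...]. A call has 1 to 12 rows; each row is the pose to reach, as a shift and turn from the pose commanded when the call began, along the tool's axes at that moment; what a row does not reach only later rows make up. A row lasts 1/10 s, in which the tool goes at most 50 mm and 8.59 degrees, less where a joint would pass 70% of its speed; a pose out of reach is approached as far as the arm can. A call with a gripper value outside its range is refused whole. OPENING is the opening, from 0 (shut) to 1 (fully open), set as the call begins (- or left out, the last holds). The fingers move at their own pace and stop on an object; FORCE is the grip in N (left out, the last holds). Time passes only in rows, so rows that repeat a pose let the fingers close. It gives the time, the measured TCP pose, the force, the opening and the grip force at its end, in the units of the state.
- get_obs(): the state, without advancing time (a new reading comes with each control period).
- read_camera(name): name is "side" or "top" or "wrist"; returns the picture (480x640x3 uint8, red, green, blue); there is no depth.
- camera_params(name): a dict with "K" (3x3 intrinsics, pixels), "D" ([k1, k2, p1, p2, k3] as OpenCV has them; the pictures are not rectified), "origin" and "attitude" of the camera in the world. Camera axes: x right, y up, looking along -z (the intrinsics and any distortion apply to the point x, -y, -z); pixel columns grow to the right and rows downward; lengths in m; the calibration is good to about 2 mm. A picture is of the moment at which its call begins: read the wrist's pose just before it. camera_params takes no time and is no camera call; for the wrist camera it gives the pose at the moment of the call.
- hand_in(): hands the job in; it is judged then, once.
The state is a dict: "t": time; "q": joint angles; "joint_vel": joint speeds; "joint_torque": joint torques, N m; "eef_pos": TCP position; "tool_rot": TCP orientation; "contact_force": force on the tool from outside, world axes, zero at the start; "torque": the same for the moment, N m; "gripper_width": opening from 0.0 (shut) to 1.0 (fully open); "grasp_force": force on a finger pad.
Only numpy, scipy, OpenCV 4.12 (cv2) and the standard library are available. Lean on these libraries where they do the work, as an engineer would, in place of code of your own. Each camera call takes 0.05 s, during which the arm holds its last target. There are 200 camera calls.

## Working session

There is one attempt and no reset: what is moved stays moved. The work goes in short steps, Python scripts to look and compute and a shell command to move; the robot and the scene stay as the last step left them, time stands still between calls to the robot, and variables do not carry over. Pictures are saved under pics/ and viewed, at most 10 in all, crops included, and the job is handed in when it is done.

```bash
mkdir -p pics
python3 - <<'E'
from station import *
import cv2
for n in ["top","side"]:
    cv2.imwrite(f"pics/{n}0.png",read_camera(n)[:,:,::-1])
    p=camera_params(n);print(n,p)
o=get_obs();print(o['t'],o['eef_pos'],o['tool_rot'],o['contact_force'],o['gripper_width'])
E
```

```text
top {'K': array([[507.86179093,   0.        , 318.95880918],
       [  0.        , 507.86179093, 239.59701537],
       [  0.        ,   0.        ,   1.        ]]), 'D': array([-0.07320758,  0.        ,  0.        ,  0.        ,  0.        ]), 'origin': array([ 0.50474691, -0.01015567,  1.03728926]), 'attitude': array([ 0.71473632,  0.03744338, -0.03340584, -0.69759159])}
side {'K': array([[523.26025118,   0.        , 314.99031747],
       [  0.        , 523.26025118, 237.39836481],
       [  0.        ,   0.        ,   1.        ]]), 'D': array([-0.09563656,  0.        ,  0.        ,  0.        ,  0.        ]), 'origin': array([ 0.34806048, -0.73449352,  0.4930771 ]), 'attitude': array([ 0.84970057,  0.4941694 , -0.08425791, -0.16342019])}
0.1 [0.17261074 0.65200937 0.23043775] [-5.23615170e-05  1.29014664e-01  9.91642344e-01 -8.21497536e-04] [0.35599623 0.31049876 0.02277541] 1.0022233782927108
```

View pics/top0.png

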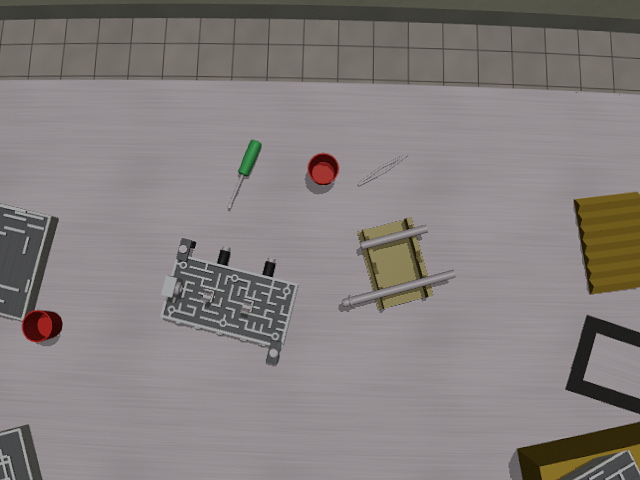

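View pics/side0.png

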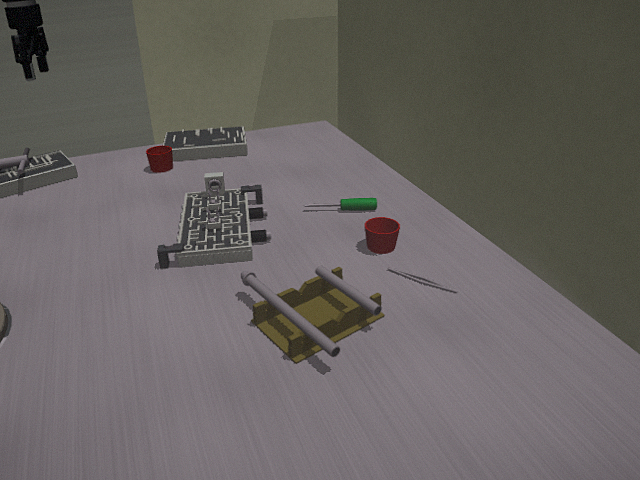

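```bash
cat > h.py <<'E'
from station import *
import cv2,numpy as np
from scipy.spatial.transform import Rotation as R
def rot(q): return R.from_quat(np.r_[q[1:],q[0]]).as_matrix()
def world(p,uv,z):
    "pixels to points at height z"
    u=cv2.undistortPoints(np.float64(uv).reshape(-1,1,2),p['K'],p['D'])[:,0]
    d=np.c_[u[:,0],-u[:,1],-np.ones(len(u))]@rot(p['attitude']).T
    return p['origin']+d*((z-p['origin'][2])/d[:,2])[:,None]
def project(p,X):
    c=(np.atleast_2d(X)-p['origin'])@rot(p['attitude'])
    return cv2.projectPoints(c*[1,-1,-1],np.zeros(3),np.zeros(3),p['K'],p['D'])[0][:,0]
E
python3 - <<'E'
import cv2,numpy as np
a=cv2.imread('pics/top0.png')
f=lambda x,y:cv2.resize(a[y:y+60,x:x+160],None,fx=5,fy=5,interpolation=cv2.INTER_CUBIC)
cv2.imwrite('pics/crop1.png',np.vstack([f(150,265),f(325,255)]))
E
```

```text
(no output)
```

View pics/crop1.png

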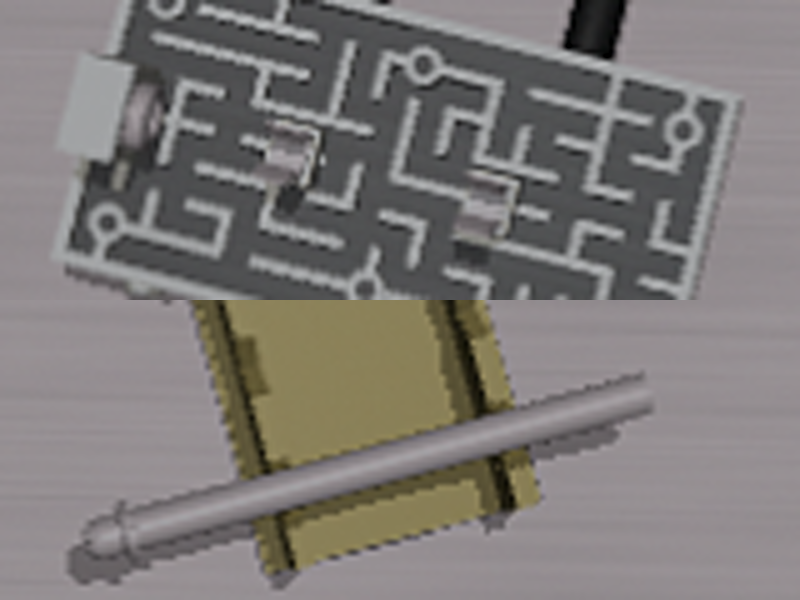

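Run:
```python
from h import *
p=camera_params('top')
A=lambda x,y:(150+x/5,265+y/5)
B=lambda x,y:(325+x/5,255+(y-300)/5)
P=world(p,[B(86,536),B(650,393),B(122,528)],.036);print('pipe',P,np.linalg.norm(P[0]-P[1]))
C=world(p,[A(290,155),A(486,210)],.056);print('clips',C,np.linalg.norm(C[0]-C[1]))
M=world(p,[A(137,65),A(118,163)],.072);print('port face',M,M.mean(0))
# valve corners top z=.03
V=world(p,[A(742,100),A(55,260)],.03);print('body',V)
for a,b in((P[0],P[1]),(C[0],C[1]),(M.mean(0),C[1]),(M.mean(0),C.mean(0))):
    d=a-b;print(np.degrees(np.arctan2(d[1],d[0])),np.linalg.norm(d[:2]))
o=get_obs();print(rot(o['tool_rot']))
for n in('wrist',):
  w=camera_params(n);print(w);R0=rot(o['tool_rot']);print(R0.T@(w['origin']-o['eef_pos']),R0.T@rot(w['attitude']))
```

```text
pipe [[ 0.48322817 -0.05173957  0.036     ]
 [ 0.54430036 -0.27372933  0.036     ]
 [ 0.48668123 -0.06578463  0.036     ]] 0.23023741710659762
clips [[0.48878944 0.20817134 0.056     ]
 [0.46982675 0.13141703 0.056     ]] 0.07906204734343218
port face [[0.52155784 0.26504906 0.072     ]
 [0.48412041 0.27056633 0.072     ]] [0.50283912 0.2678077  0.072     ]
body [[0.51479486 0.0352779  0.03      ]
 [0.44418372 0.30629448 0.03      ]]
105.38225194354473 0.23023741710659762
76.12256234657937 0.07906204734343218
76.39364941844433 0.14032900947350305
76.49996354812039 0.10079860179209921
[[-9.66710427e-01  2.55872722e-01 -3.15818252e-04]
 [ 2.55872894e-01  9.66709083e-01 -1.61575268e-03]
 [-1.08122663e-04 -1.64277429e-03 -9.99998645e-01]]
{'K': array([[360.49380496,   0.        , 317.52739936],
       [  0.        , 360.49380496, 242.72163107],
       [  0.        ,   0.        ,   1.        ]]), 'D': array([-0.06962263,  0.        ,  0.        ,  0.        ,  0.        ]), 'origin': array([0.09799702, 0.67289297, 0.37194739]), 'attitude': array([ 0.78329737, -0.12114321, -0.0922033 ,  0.60271727])}
[ 0.07745812  0.00086429 -0.14151963] [[-6.08455333e-04  9.53679591e-01  3.00823648e-01]
 [ 9.99999813e-01  5.97632462e-04  1.27999703e-04]
 [-5.77112732e-05  3.00823670e-01 -9.53679777e-01]]
```

```bash
cat >> h.py <<'E'
def togo(target,xhead=None):
    "shift in tool axes to target, and az that brings tool x to heading xhead (deg)"
    o=get_obs();M=rot(o['tool_rot']);d=M.T@(np.array(target)-o['eef_pos'])
    h=np.degrees(np.arctan2(M[1,0],M[0,0]));az=0
    if xhead is not None: az=np.radians((h-xhead+180)%360-180)
    print('t',round(o['t'],2),'shift',d.round(4),'az',round(az,4),'head',h.round(2),'tilt',M[2].round(4),'F',o['contact_force'].round(2),'pos',o['eef_pos'].round(4))
E
python3 - <<'E'
from h import *
togo([.45,.30,.2]); togo([.509,-.145,.16],105.4)
E
```

```text
t 0.1 shift [-0.3582 -0.2693  0.0309] az 0 head 165.17 tilt [-1.0e-04 -1.6e-03 -1.0e+00] F [0.36 0.31 0.02] pos [0.1726 0.652  0.2304]
t 0.1 shift [-0.5291 -0.6843  0.0716] az 1.0433 head 165.17 tilt [-1.0e-04 -1.6e-03 -1.0e+00] F [0.36 0.31 0.02] pos [0.1726 0.652  0.2304]
```

```bash
r='{"x":-0.358,"y":-0.269,"z":0.031,"az":0.55}'
python3 -m jog '[{"x":-0.358,"y":-0.269,"z":0.031,"az":0.55},{"x":-0.358,"y":-0.269,"z":0.031,"az":0.55},{"x":-0.358,"y":-0.269,"z":0.031,"az":0.55},{"x":-0.358,"y":-0.269,"z":0.031,"az":0.55},{"x":-0.358,"y":-0.269,"z":0.031,"az":0.55},{"x":-0.358,"y":-0.269,"z":0.031,"az":0.55},{"x":-0.358,"y":-0.269,"z":0.031,"az":0.55},{"x":-0.358,"y":-0.269,"z":0.031,"az":0.55},{"x":-0.358,"y":-0.269,"z":0.031,"az":0.55},{"x":-0.358,"y":-0.269,"z":0.031,"az":0.55}]' 1 40
python3 - <<'E'
from h import *
togo([.509,-.145,.16],105.4)
E
```

```text
t 0.1 shift [-0.5291 -0.6843  0.0716] az 1.0433 head 165.17 tilt [-1.0e-04 -1.6e-03 -1.0e+00] F [0.36 0.31 0.02] pos [0.1726 0.652  0.2304]validation failed for argument at $[0]...
```

```bash
python3 -m jog '[{"x":-0.036,"y":-0.027,"z":0.003,"ax":0,"ay":0,"az":0.055},{"x":-0.072,"y":-0.054,"z":0.006,"ax":0,"ay":0,"az":0.11},{"x":-0.108,"y":-0.081,"z":0.009,"ax":0,"ay":0,"az":0.165},{"x":-0.144,"y":-0.108,"z":0.012,"ax":0,"ay":0,"az":0.22},{"x":-0.18,"y":-0.135,"z":0.015,"ax":0,"ay":0,"az":0.275},{"x":-0.216,"y":-0.162,"z":0.018,"ax":0,"ay":0,"az":0.33},{"x":-0.252,"y":-0.189,"z":0.021,"ax":0,"ay":0,"az":0.385},{"x":-0.288,"y":-0.216,"z":0.024,"ax":0,"ay":0,"az":0.44},{"x":-0.324,"y":-0.243,"z":0.027,"ax":0,"ay":0,"az":0.495},{"x":-0.358,"y":-0.269,"z":0.031,"ax":0,"ay":0,"az":0.55}]' 1 40
python3 - <<'E'
from h import *
togo([.509,-.145,.16],105.4)
E
```

```text
t: 1.1
eef_pos: [0.4509, 0.299, 0.2001]
tool_rot: [0.0, 0.395, 0.919, -0.0]
contact_force: [-0.8, 1.5, 0.3]
gripper_width: 1.003
grasp_force: 0.0
t 1.1 shift [-0.362  -0.2635  0.0402] az 0.4906 head 133.51 tilt [-0.e+00 -1.e-04 -1.e+00] F [-0.77  1.45  0.31] pos [0.4509 0.299  0.2001]
```

```bash
python3 -m jog '[{"x":-0.036,"y":-0.026,"z":0.004,"ax":0,"ay":0,"az":0.05},{"x":-0.072,"y":-0.052,"z":0.008,"ax":0,"ay":0,"az":0.1},{"x":-0.108,"y":-0.078,"z":0.012,"ax":0,"ay":0,"az":0.15},{"x":-0.144,"y":-0.105,"z":0.016,"ax":0,"ay":0,"az":0.2},{"x":-0.18,"y":-0.131,"z":0.02,"ax":0,"ay":0,"az":0.25},{"x":-0.216,"y":-0.158,"z":0.024,"ax":0,"ay":0,"az":0.3},{"x":-0.252,"y":-0.184,"z":0.028,"ax":0,"ay":0,"az":0.35},{"x":-0.288,"y":-0.21,"z":0.032,"ax":0,"ay":0,"az":0.4},{"x":-0.324,"y":-0.237,"z":0.036,"ax":0,"ay":0,"az":0.45},{"x":-0.362,"y":-0.263,"z":0.04,"ax":0,"ay":0,"az":0.49},{"x":-0.362,"y":-0.263,"z":0.04,"ax":0,"ay":0,"az":0.49},{"x":-0.362,"y":-0.263,"z":0.04,"ax":0,"ay":0,"az":0.49}]' 1 40
python3 - <<'E'
from h import *
p=camera_params('wrist');a=read_camera('wrist')
import pickle;pickle.dump(p,open('w1.pkl','wb'));cv2.imwrite('pics/w1.png',a[:,:,::-1])
togo([.509,-.145,.16],105.4)
d=np.array([np.cos(np.radians(105.4)),np.sin(np.radians(105.4)),0]);c=np.array([.5138,-.1627,.036])
print(project(p,[c+.114*d,c+.1*d,c-.114*d]))
E
```

```text
t: 2.3
eef_pos: [0.5091, -0.1437, 0.1599]
tool_rot: [-0.0, 0.606, 0.796, -0.0]
contact_force: [0.8, 0.5, -0.6]
gripper_width: 1.0
grasp_force: 0.0
t 2.35 shift [-0.0026 -0.001  -0.0001] az 0.0031 head 105.58 tilt [ 7.e-04 -8.e-04 -1.e+00] F [ 0.23 -0.03  0.32] pos [ 0.5093 -0.1422  0.1599]
[[317.09418292 105.30082637]
 [317.10258016 126.12252457]
 [317.21945784 379.98371342]]
```

View pics/w1.png

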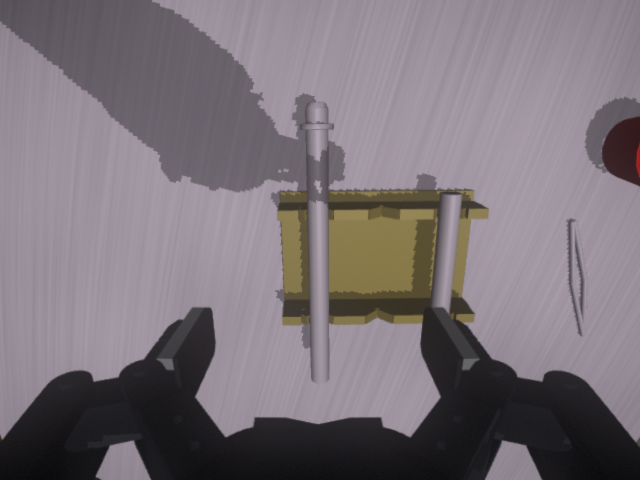

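Run:
```python
from h import *
import pickle
p=pickle.load(open('w1.pkl','rb'))
P=world(p,[(317.3,102),(317,126),(320,381.5)],.036);P[1]=world(p,[(317,127)],.038)[0]
d=P[0]-P[2];L=np.linalg.norm(d);h=np.degrees(np.arctan2(d[1],d[0]));print(P,L,h)
d/=L;c=(P[0]+P[2])/2;print('c',c,P[1]-.1*d)
togo(c+.018*d+[0,0,-.016],h);togo(c+.018*d+[0,0,.03],h)
```

```text
[[ 0.48308406 -0.05064506  0.036     ]
 [ 0.48734148 -0.06689884  0.038     ]
 [ 0.54689301 -0.27353391  0.036     ]] 0.231842665810515 105.97543595736173
c [ 0.51498853 -0.16208949  0.036     ] [ 0.514864   -0.16303682  0.038     ]
t 2.35 shift [-0.0028  0.0002  0.1399] az -0.007 head 105.58 tilt [ 7.e-04 -8.e-04 -1.e+00] F [ 0.23 -0.03  0.32] pos [ 0.5093 -0.1422  0.1599]
t 2.35 shift [-0.0028  0.0001  0.0939] az -0.007 head 105.58 tilt [ 7.e-04 -8.e-04 -1.e+00] F [ 0.23 -0.03  0.32] pos [ 0.5093 -0.1422  0.1599]
```

```bash
python3 -m jog '[{"x":0,"y":0,"z":0.04,"ax":0,"ay":0,"az":0},{"x":-0.001,"y":0,"z":0.08,"ax":0,"ay":0,"az":-0.007},{"x":-0.001,"y":0,"z":0.11,"ax":0,"ay":0,"az":-0.007},{"x":-0.001,"y":0,"z":0.125,"ax":0,"ay":0,"az":-0.007},{"x":-0.001,"y":0,"z":0.135,"ax":0,"ay":0,"az":-0.007},{"x":-0.001,"y":0,"z":0.14,"ax":0,"ay":0,"az":-0.007},{"x":-0.001,"y":0,"z":0.14,"ax":0,"ay":0,"az":-0.007},{"x":-0.001,"y":0,"z":0.14,"ax":0,"ay":0,"az":-0.007}]' 0.6 40
python3 - <<'E'
from h import *
togo([.51,-.145,.02],106)
E
```

```text
t: 3.15
eef_pos: [0.5106, -0.1435, 0.0209]
tool_rot: [0.001, 0.602, 0.799, 0.0]
contact_force: [1.2, -3.1, -2.3]
gripper_width: 0.597
grasp_force: 1.5
t 3.15 shift [-0.0013 -0.001   0.0009] az 0.0003 head 106.01 tilt [-8.0e-04  1.3e-03 -1.0e+00] F [ 1.22 -3.08 -2.25] pos [ 0.5106 -0.1435  0.0209]
```

```bash
python3 -m jog '[{"x":0,"y":0,"z":0,"ax":0,"ay":0,"az":0},{"x":0,"y":0,"z":0,"ax":0,"ay":0,"az":0},{"x":0,"y":0,"z":0,"ax":0,"ay":0,"az":0},{"x":0,"y":0,"z":0,"ax":0,"ay":0,"az":0},{"x":0,"y":0,"z":0,"ax":0,"ay":0,"az":0},{"x":0,"y":0,"z":0,"ax":0,"ay":0,"az":0},{"x":0,"y":0,"z":0,"ax":0,"ay":0,"az":0},{"x":0,"y":0,"z":0,"ax":0,"ay":0,"az":0}]' 0 100
python3 - <<'E'
from h import *
togo([.51,-.145,.02],106)
E
```

```text
t: 3.95
eef_pos: [0.5094, -0.1438, 0.0208]
tool_rot: [-0.0, 0.602, 0.798, -0.0]
contact_force: [-3.1, -2.7, 7.1]
gripper_width: 0.153
grasp_force: 98.3
t 3.95 shift [-0.0013  0.0002  0.0008] az -0.0007 head 105.96 tilt [ 4.e-04 -4.e-04 -1.e+00] F [-3.11 -2.69  7.07] pos [ 0.5094 -0.1438  0.0208]
```

```bash
python3 -m jog '[{"x":0,"y":0,"z":-0.015,"ax":0,"ay":0,"az":0},{"x":0,"y":0,"z":-0.04,"ax":0,"ay":0,"az":0},{"x":0,"y":0,"z":-0.08,"ax":0,"ay":0,"az":0},{"x":0,"y":0,"z":-0.11,"ax":0,"ay":0,"az":0},{"x":0,"y":0,"z":-0.13,"ax":0,"ay":0,"az":0},{"x":0,"y":0,"z":-0.13,"ax":0,"ay":0,"az":0}]' 0 100
python3 - <<'E'
from h import *
d=np.array([np.cos(np.radians(76.4)),np.sin(np.radians(76.4)),0])
togo(np.array([.4793,.17,.15])-.016*d,76.4)
E
```

```text
t: 4.55
eef_pos: [0.5115, -0.1428, 0.153]
tool_rot: [0.002, 0.602, 0.799, 0.002]
contact_force: [0.3, 0.4, -2.0]
gripper_width: 0.15
grasp_force: 98.4
t 4.55 shift [0.2957 0.0475 0.0032] az 0.5171 head 106.03 tilt [-3.e-04  5.e-03 -1.e+00] F [ 0.26  0.42 -2.02] pos [ 0.5115 -0.1428  0.153 ]
```

```bash
python3 -m jog '[{"x":0.02,"y":0.003,"z":0,"ax":0,"ay":0,"az":0.05},{"x":0.06,"y":0.01,"z":0,"ax":0,"ay":0,"az":0.11},{"x":0.1,"y":0.016,"z":0,"ax":0,"ay":0,"az":0.17},{"x":0.14,"y":0.022,"z":0,"ax":0,"ay":0,"az":0.24},{"x":0.18,"y":0.029,"z":0,"ax":0,"ay":0,"az":0.31},{"x":0.22,"y":0.035,"z":0,"ax":0,"ay":0,"az":0.38},{"x":0.255,"y":0.041,"z":0,"ax":0,"ay":0,"az":0.44},{"x":0.28,"y":0.045,"z":0,"ax":0,"ay":0,"az":0.49},{"x":0.293,"y":0.047,"z":0,"ax":0,"ay":0,"az":0.517},{"x":0.295,"y":0.0475,"z":0,"ax":0,"ay":0,"az":0.517},{"x":0.295,"y":0.0475,"z":0,"ax":0,"ay":0,"az":0.517},{"x":0.295,"y":0.0475,"z":0,"ax":0,"ay":0,"az":0.517}]' 0 100
python3 - <<'E'
from h import *
import pickle
p=camera_params('wrist');a=read_camera('wrist')
s=read_camera('side')
pickle.dump((p,get_obs()),open('w2.pkl','wb'));cv2.imwrite('pics/w2.png',a[:,:,::-1]);cv2.imwrite('pics/s2.png',s[:,:,::-1])
d=np.array([np.cos(np.radians(76.4)),np.sin(np.radians(76.4)),0])
togo(np.array([.4793,.17,.15])-.016*d,76.4)
E
```

```text
t: 5.75
eef_pos: [0.474, 0.1519, 0.1499]
tool_rot: [-0.0, 0.786, 0.618, -0.001]
contact_force: [0.2, 0.2, -0.7]
gripper_width: 0.148
grasp_force: 98.4
t 5.85 shift [0.0028 0.0006 0.0001] az -0.0023 head 76.27 tilt [-4.e-04 -3.e-04 -1.e+00] F [ 0.32  0.3  -1.21] pos [0.4743 0.1519 0.1501]
```

View pics/w2.png

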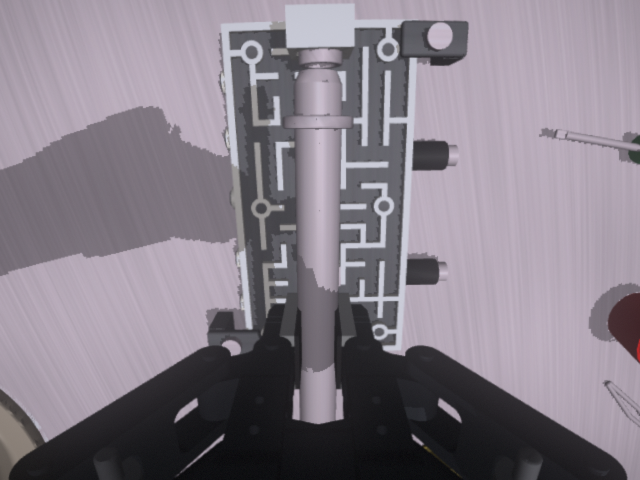

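Run:
```python
import cv2,numpy as np
a=cv2.imread('pics/w2.png')
cv2.imwrite('pics/crop2.png',cv2.resize(a[0:140,220:420],None,fx=4,fy=4,interpolation=cv2.INTER_CUBIC))
```

```text
(no output)
```

View pics/crop2.png

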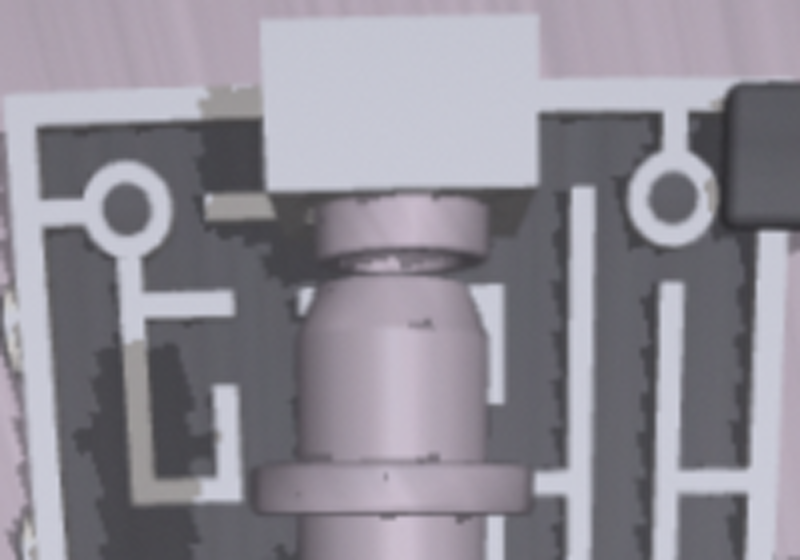

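Run:
```python
from h import *
import pickle
p,o=pickle.load(open('w2.pkl','rb'))
M=rot(o['tool_rot']);T=o['eef_pos']
A=lambda x,y:(220+x/4,y/4)
def f(n,uv,z):
    X=world(p,uv,z)
    print(n,X.round(4).tolist(),'tool',((X-T)@M).round(4).tolist())
    if len(X)>1:
        e=X[0]-X[-1];print('   heading',np.degrees(np.arctan2(e[1],e[0])).round(2),np.linalg.norm(e).round(4))
f('portface',[A(402.5,189)],.072)
f('port corners',[A(266,190),A(539,188)],.072)
f('backedge',[A(260,20),A(540,15)],.072)
f('adapter',[A(402,235)],.055)
f('collar',[A(392,490)],.165)
f('collar front top',[A(392,463)],.177)
f('spigot',[A(394,360)],.165); f('spigot tip',[A(394,275)],.167)
f('L',[A(128,209),(261,208)],.03);f('R',[A(673,195),(384,206),(380,331)],.03)
```

```text
portface [[0.5041, 0.2705, 0.072]] tool [[0.1223, 0.0008, 0.0781]]
port corners [[0.4857, 0.2749, 0.072], [0.5226, 0.2662, 0.072]] tool [[0.1222, -0.0181, 0.0781], [0.1225, 0.0198, 0.0781]]
   heading 166.7 0.0379
backedge [[0.4904, 0.296, 0.072], [0.5275, 0.2876, 0.072]] tool [[0.1439, -0.0185, 0.0781], [0.1446, 0.0195, 0.0781]]
   heading 167.25 0.038
adapter [[0.5035, 0.2675, 0.055]] tool [[0.1193, 0.0009, 0.0951]]
collar [[0.4926, 0.2299, 0.165]] tool [[0.0801, -0.0007, -0.0149]]
collar front top [[0.4931, 0.2316, 0.177]] tool [[0.0819, -0.0007, -0.0269]]
spigot [[0.4952, 0.2398, 0.165]] tool [[0.0904, -0.0005, -0.0149]]
spigot tip [[0.4967, 0.2459, 0.167]] tool [[0.0967, -0.0005, -0.0169]]
L [[0.4615, 0.2867, 0.03], [0.438, 0.1835, 0.03]] tool [[0.128, -0.0444, 0.1201], [0.0222, -0.0427, 0.1201]]
   heading 77.22 0.1058
R [[0.5499, 0.2674, 0.03], [0.5267, 0.1634, 0.03], [0.5044, 0.0605, 0.03]] tool [[0.1302, 0.046, 0.1201], [0.0237, 0.0482, 0.1201], [-0.0815, 0.051, 0.1202]]
   heading 77.61 0.2118
```

Run:
```python
from h import *
import pickle
p,o=pickle.load(open('w2.pkl','rb'));M=rot(o['tool_rot']);T=o['eef_pos']
g=cv2.GaussianBlur(cv2.imread('pics/w2.png',0).astype(float),(3,3),0)
gx=np.abs(np.gradient(g,axis=1));r=np.arange(140,260);E=[]
for c in(298,340):
    e=np.array([c-6+gx[y,c-6:c+7].argmax() for y in r]);k=np.polyfit(r,e,1)
    for _ in range(5):
        m=np.abs(e-np.polyval(k,r))<1.5;k=np.polyfit(r[m],e[m],1)
    print(k,m.sum());E.append(k)
k=(E[0]+E[1])/2
X=world(p,[(np.polyval(k,v),v) for v in(120,200,260)],.165);print(((X-T)@M).round(4))
e=X[0]-X[2];print(np.degrees(np.arctan2(e[1],e[0])))
```

```text
[1.26014785e-02 2.94555373e+02] 103
[-8.92466055e-02  3.58918659e+02] 56
[[ 0.081   0.0007 -0.0149]
 [ 0.0538 -0.0003 -0.0149]
 [ 0.0311 -0.0011 -0.0149]]
74.18025065539118
```

```bash
python3 -m jog '[{"x":0.002,"y":0.001,"z":0.02,"ax":0,"ay":0,"az":-0.005},{"x":0.004,"y":0.0015,"z":0.045,"ax":0,"ay":0,"az":-0.006},{"x":0.004,"y":0.0015,"z":0.065,"ax":0,"ay":0,"az":-0.006},{"x":0.004,"y":0.0015,"z":0.078,"ax":0,"ay":0,"az":-0.006},{"x":0.004,"y":0.0015,"z":0.084,"ax":0,"ay":0,"az":-0.006},{"x":0.004,"y":0.0015,"z":0.085,"ax":0,"ay":0,"az":-0.006},{"x":0.004,"y":0.0015,"z":0.085,"ax":0,"ay":0,"az":-0.006},{"x":0.004,"y":0.0015,"z":0.085,"ax":0,"ay":0,"az":-0.006}]' 0 100
python3 - <<'E'
from h import *
import pickle
p=camera_params('wrist');a=read_camera('wrist');s=read_camera('side')
pickle.dump((p,get_obs()),open('w3.pkl','wb'));cv2.imwrite('pics/w3.png',a[:,:,::-1]);cv2.imwrite('pics/s3.png',s[:,:,::-1])
c=cv2.resize(a[0:180,220:420,::-1],None,fx=3,fy=3,interpolation=cv2.INTER_CUBIC)
b=cv2.resize(s[150:285,150:300,::-1],None,fx=4,fy=4,interpolation=cv2.INTER_CUBIC)
cv2.imwrite('pics/c3.png',np.hstack([c,b[:540,400-0:600]]) if 0 else c);cv2.imwrite('pics/c3s.png',b)
togo([.479,.17,.065],76.6)
E
```

```text
t: 6.65
eef_pos: [0.4773, 0.1568, 0.0661]
tool_rot: [0.0, 0.784, 0.62, 0.001]
contact_force: [-0.4, 0.2, -1.3]
gripper_width: 0.147
grasp_force: 98.4
t 6.75 shift [ 0.0132 -0.0012  0.001 ] az 0.0019 head 76.71 tilt [ 0.001  0.001 -1.   ] F [ 0.82 -0.   -1.44] pos [0.4772 0.1569 0.066 ]
```

View pics/c3.png

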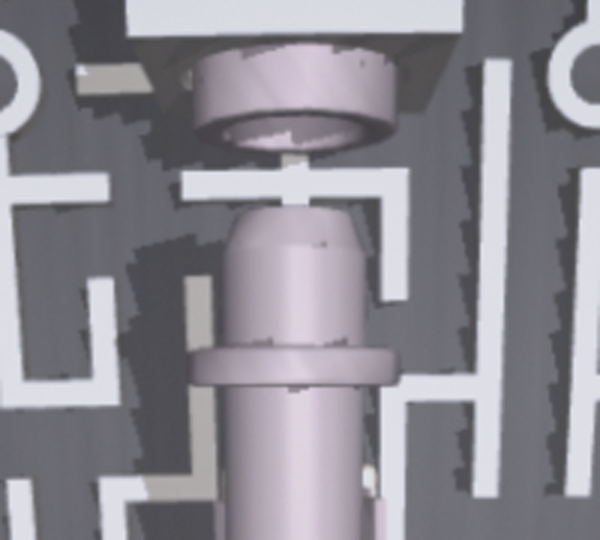

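View pics/c3s.png

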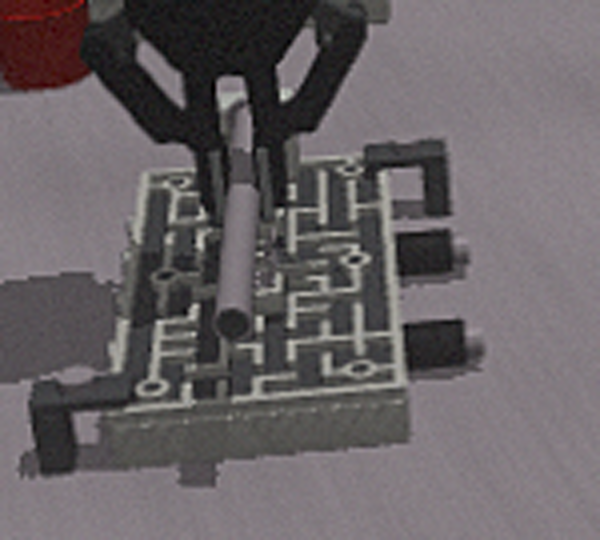

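Run:
```python
from h import *
import pickle
p,o=pickle.load(open('w3.pkl','rb'));M=rot(o['tool_rot']);T=o['eef_pos']
A=lambda x,y:(220+x/3,y/3)
def f(n,uv,z):
    X=world(p,uv,z);print(n,((X-T)@M).round(4).tolist())
f('block',[A(128,34),A(463,32)],.072)
f('adapter',[A(194,90),A(397,90)],.053)
f('adapter front top',[A(295,112)],.0665)
f('collar',[A(190,365),A(399,365)],.081)
f('spigot',[A(224,300),A(364,300)],.081)
f('pipe low',[A(227,510),A(362,510)],.081)
f('clip',[A(215,520),A(385,520)],.067)
```

```text
block [[0.1168, -0.0188, -0.0059], [0.117, 0.0189, -0.0059]]
adapter [[0.1155, -0.0131, 0.0131], [0.1155, 0.0132, 0.0131]]
adapter front top [[0.1098, -0.0, -0.0004]]
collar [[0.0804, -0.0118, -0.015], [0.0804, 0.0116, -0.0149]]
spigot [[0.0873, -0.0079, -0.0149], [0.0873, 0.0075, -0.0149]]
pipe low [[0.0643, -0.008, -0.015], [0.0643, 0.0077, -0.0149]]
clip [[0.0616, -0.0104, -0.001], [0.0615, 0.0116, -0.0009]]
```

```bash
python3 -m jog '[{"x":0,"y":0.0006,"z":0.004,"ax":0,"ay":0,"az":-0.005},{"x":0,"y":0.0006,"z":0.008,"ax":0,"ay":0,"az":-0.005},{"x":0,"y":0.0006,"z":0.011,"ax":0,"ay":0,"az":-0.005},{"x":0,"y":0.0006,"z":0.013,"ax":0,"ay":0,"az":-0.005},{"x":0,"y":0.0006,"z":0.013,"ax":0,"ay":0,"az":-0.005},{"x":0,"y":0.0006,"z":0.013,"ax":0,"ay":0,"az":-0.005}]' 0 115
python3 -m jog '[{"x":0,"y":0,"z":0.001,"ax":0,"ay":0,"az":0},{"x":0,"y":0,"z":0.002,"ax":0,"ay":0,"az":0},{"x":0,"y":0,"z":0.003,"ax":0,"ay":0,"az":0},{"x":0,"y":0,"z":0.003,"ax":0,"ay":0,"az":0}]' 0 115
```

```text
t: 7.35
eef_pos: [0.4778, 0.1564, 0.0524]
tool_rot: [0.0, 0.783, 0.622, 0.0]
contact_force: [1.0, 0.1, -0.4]
gripper_width: 0.146
grasp_force: 114.1
t: 7.75
eef_pos: [0.4778, 0.1566, 0.0494]
tool_rot: [0.0, 0.783, 0.622, 0.0]
contact_force: [3.0, -0.9, 1.9]
gripper_width: 0.146
grasp_force: 114.4
```

```bash
python3 -m jog '[{"x":0,"y":0.0003,"z":0.001,"ax":0,"ay":0,"az":0},{"x":0,"y":0.0003,"z":0.002,"ax":0,"ay":0,"az":0},{"x":0,"y":0.0003,"z":0.002,"ax":0,"ay":0,"az":0}]' 0 115
python3 -m jog '[{"x":0,"y":0,"z":0.001,"ax":0,"ay":0,"az":0},{"x":0,"y":0,"z":0.002,"ax":0,"ay":0,"az":0},{"x":0,"y":0,"z":0.002,"ax":0,"ay":0,"az":0}]' 0 115
```

```text
t: 8.05
eef_pos: [0.478, 0.1567, 0.0476]
tool_rot: [-0.0, 0.783, 0.622, 0.001]
contact_force: [2.3, -0.9, 4.4]
gripper_width: 0.148
grasp_force: 114.8
t: 8.35
eef_pos: [0.478, 0.1567, 0.0455]
tool_rot: [0.0, 0.783, 0.622, 0.001]
contact_force: [3.7, -0.1, 4.0]
gripper_width: 0.143
grasp_force: 114.7
```

```bash
python3 -m jog '[{"x":0,"y":0.0005,"z":0.001,"ax":0,"ay":0,"az":0},{"x":0,"y":0.0005,"z":0.002,"ax":0,"ay":0,"az":0},{"x":0,"y":0.0005,"z":0.002,"ax":0,"ay":0,"az":0}]' 0 115
python3 -m jog '[{"x":0,"y":0,"z":0.001,"ax":0,"ay":0,"az":0},{"x":0,"y":0,"z":0.002,"ax":0,"ay":0,"az":0},{"x":0,"y":0,"z":0.002,"ax":0,"ay":0,"az":0}]' 0 115
python3 - <<'E'
from h import *
o=get_obs();print(o['contact_force'],o['torque']);togo([.478,.157,.038],76.9)
E
```

```text
t: 8.65
eef_pos: [0.4781, 0.1565, 0.043]
tool_rot: [0.0, 0.783, 0.623, 0.0]
contact_force: [2.8, 1.0, -0.3]
gripper_width: 0.145
grasp_force: 114.3
t: 8.95
eef_pos: [0.4778, 0.1561, 0.0408]
tool_rot: [0.0, 0.783, 0.622, -0.0]
contact_force: [4.6, 0.1, -5.3]
gripper_width: 0.146
grasp_force: 113.7
[ 4.58302921  0.14511547 -5.27316629] [ 0.03549614 -0.88416715 -0.06613458]
t 8.95 shift [ 0.0009 -0.      0.0028] az 0.0017 head 77.0 tilt [-7.e-04 -2.e-04 -1.e+00] F [ 4.58  0.15 -5.27] pos [0.4778 0.1561 0.0408]
```

```bash
python3 -m jog '[{"x":0,"y":0.0004,"z":0.0008,"ax":0,"ay":0,"az":0},{"x":0,"y":0.0004,"z":0.0015,"ax":0,"ay":0,"az":0},{"x":0,"y":0.0004,"z":0.0015,"ax":0,"ay":0,"az":0},{"x":0,"y":0.0004,"z":0.0015,"ax":0,"ay":0,"az":0}]' 0 115
python3 -m jog '[{"x":0,"y":0.0004,"z":0.0005,"ax":0,"ay":0,"az":0},{"x":0,"y":0.0004,"z":0.001,"ax":0,"ay":0,"az":0},{"x":0,"y":0.0004,"z":0.001,"ax":0,"ay":0,"az":0},{"x":0,"y":0.0004,"z":0.001,"ax":0,"ay":0,"az":0}]' 0 115
python3 - <<'E'
from h import *
o=get_obs();print(o['contact_force'],o['torque']);togo([.478,.157,.038],76.9)
E
```

```text
t: 9.35
eef_pos: [0.478, 0.156, 0.0394]
tool_rot: [-0.0, 0.783, 0.622, -0.001]
contact_force: [4.5, -0.6, -7.9]
gripper_width: 0.148
grasp_force: 113.3
t: 9.75
eef_pos: [0.4784, 0.156, 0.0386]
tool_rot: [-0.0, 0.783, 0.622, -0.0]
contact_force: [1.8, -0.1, -7.2]
gripper_width: 0.144
grasp_force: 113.5
[ 1.81142692 -0.12936679 -7.22674648] [-0.23497988 -0.30355684  0.01123356]
t 9.75 shift [ 0.0009 -0.0006  0.0006] az 0.0017 head 76.99 tilt [-4.e-04 -8.e-04 -1.e+00] F [ 1.81 -0.13 -7.23] pos [0.4784 0.156  0.0386]
```

Clips are drawing it down; ease on until the floor carries it.

```bash
python3 -m jog '[{"x":0,"y":0.0002,"z":0.0005,"ax":0,"ay":0,"az":0},{"x":0,"y":0.0002,"z":0.001,"ax":0,"ay":0,"az":0},{"x":0,"y":0.0002,"z":0.001,"ax":0,"ay":0,"az":0},{"x":0,"y":0.0002,"z":0.001,"ax":0,"ay":0,"az":0}]' 0 115
python3 -m jog '[{"x":0,"y":0,"z":0.0005,"ax":0,"ay":0,"az":0},{"x":0,"y":0,"z":0.0008,"ax":0,"ay":0,"az":0},{"x":0,"y":0,"z":0.0008,"ax":0,"ay":0,"az":0}]' 0 115
python3 - <<'E'
from h import *
o=get_obs();print(o['contact_force'],o['torque']);togo([.478,.157,.038],76.9)
E
```

```text
t: 10.15
eef_pos: [0.4788, 0.1562, 0.038]
tool_rot: [-0.0, 0.783, 0.623, -0.0]
contact_force: [-1.2, -1.6, 1.4]
gripper_width: 0.144
grasp_force: 114.6
t: 10.45
eef_pos: [0.4789, 0.1562, 0.0378]
tool_rot: [-0.001, 0.783, 0.622, 0.0]
contact_force: [-3.3, -1.7, 12.2]
gripper_width: 0.143
grasp_force: 115.8
[-3.33712299 -1.66553022 12.24144987] [-0.34581616  0.84693929  0.03989152]
t 10.45 shift [ 0.0006 -0.0011 -0.0002] az 0.0014 head 76.98 tilt [ 8.e-04 -7.e-04 -1.e+00] F [-3.34 -1.67 12.24] pos [0.4789 0.1562 0.0378]
```

```bash
python3 -m jog '[{"x":0,"y":-0.0003,"z":-0.0007,"ax":0,"ay":0,"az":0},{"x":0,"y":-0.0003,"z":-0.0007,"ax":0,"ay":0,"az":0},{"x":0.001,"y":-0.0003,"z":-0.0007,"ax":0,"ay":0,"az":0},{"x":0.002,"y":-0.0003,"z":-0.0007,"ax":0,"ay":0,"az":0},{"x":0.003,"y":-0.0003,"z":-0.0007,"ax":0,"ay":0,"az":0},{"x":0.004,"y":-0.0003,"z":-0.0007,"ax":0,"ay":0,"az":0}]' 0 115
python3 - <<'E'
from h import *
o=get_obs();print(rot(o['tool_rot']).T@o['contact_force'],rot(o['tool_rot']).T@o['torque']);togo([.478,.157,.038],76.9)
E
```

```text
t: 11.05
eef_pos: [0.4797, 0.1595, 0.0379]
tool_rot: [0.0, 0.783, 0.622, -0.0]
contact_force: [-2.8, -3.1, 6.4]
gripper_width: 0.138
grasp_force: 115.1
[-3.64080102 -1.98349106 -6.35597346] [ 0.24073131 -0.64716271 -0.03692018]
t 11.05 shift [-0.0028 -0.0011 -0.0001] az 0.001 head 76.96 tilt [-4.e-04  0.e+00 -1.e+00] F [-2.75 -3.1   6.36] pos [0.4797 0.1595 0.0379]
```

```bash
python3 -m jog '[{"x":0.002,"y":-0.0002,"z":-0.0003,"ax":0,"ay":0,"az":0},{"x":0.004,"y":-0.0002,"z":-0.0003,"ax":0,"ay":0,"az":0},{"x":0.006,"y":-0.0002,"z":-0.0003,"ax":0,"ay":0,"az":0},{"x":0.008,"y":-0.0002,"z":-0.0003,"ax":0,"ay":0,"az":0}]' 0 115
python3 - <<'E'
from h import *
o=get_obs();print(rot(o['tool_rot']).T@o['contact_force'],rot(o['tool_rot']).T@o['torque']);togo([.478,.157,.038],76.9)
E
python3 -m jog '[{"x":0.0015,"y":0,"z":0,"ax":0,"ay":0,"az":0},{"x":0.003,"y":0,"z":0,"ax":0,"ay":0,"az":0},{"x":0.0045,"y":0,"z":0,"ax":0,"ay":0,"az":0},{"x":0.006,"y":0,"z":0,"ax":0,"ay":0,"az":0}]' 0 115
python3 - <<'E'
from h import *
o=get_obs();print(rot(o['tool_rot']).T@o['contact_force'],rot(o['tool_rot']).T@o['torque']);togo([.478,.157,.038],76.9)
E
```

```text
t: 11.45
eef_pos: [0.4815, 0.168, 0.038]
tool_rot: [0.0, 0.783, 0.622, 0.0]
contact_force: [-0.7, -2.4, 2.5]
gripper_width: 0.147
grasp_force: 114.5
[-2.51245304 -0.10640868 -2.5374828 ] [-0.08166775 -0.52976673 -0.02344651]
t 11.45 shift [-0.0115 -0.0009 -0.    ] az 0.0016 head 76.99 tilt [-0.e+00  3.e-04 -1.e+00] F [-0.67 -2.42  2.54] pos [0.4815 0.168  0.038 ]
t: 11.85
eef_pos: [0.4827, 0.1739, 0.038]
tool_rot: [0.0, 0.783, 0.622, 0.0]
contact_force: [0.7, -2.1, 1.3]
gripper_width: 0.146
grasp_force: 114.5
[-1.87064048  1.16051368 -1.34237879] [-0.17571361 -0.47120591 -0.03018804]
t 11.85 shift [-0.0175 -0.0008 -0.    ] az 0.0016 head 76.99 tilt [ 1.e-04  1.e-04 -1.e+00] F [ 0.71 -2.08  1.34] pos [0.4827 0.1739 0.038 ]
```

```bash
python3 -m jog '[{"x":0.001,"y":0,"z":0,"ax":0,"ay":0,"az":0},{"x":0.002,"y":0,"z":0,"ax":0,"ay":0,"az":0},{"x":0.003,"y":0,"z":0,"ax":0,"ay":0,"az":0},{"x":0.004,"y":0,"z":0,"ax":0,"ay":0,"az":0}]' 0 115
python3 -m jog '[{"x":0.0007,"y":0,"z":0,"ax":0,"ay":0,"az":0},{"x":0.0014,"y":0,"z":0,"ax":0,"ay":0,"az":0},{"x":0.002,"y":0,"z":0,"ax":0,"ay":0,"az":0}]' 0 115
python3 -m jog '[{"x":0.0007,"y":0,"z":0,"ax":0,"ay":0,"az":0},{"x":0.0014,"y":0,"z":0,"ax":0,"ay":0,"az":0}]' 0 115
python3 - <<'E'
from h import *
o=get_obs();print(rot(o['tool_rot']).T@o['contact_force'],rot(o['tool_rot']).T@o['torque']);togo([.478,.157,.038],76.9)
E
```

```text
t: 12.25
eef_pos: [0.4836, 0.1778, 0.038]
tool_rot: [0.0, 0.783, 0.622, 0.0]
contact_force: [0.4, -2.3, 1.4]
gripper_width: 0.145
grasp_force: 114.4
t: 12.55
eef_pos: [0.484, 0.1797, 0.038]
tool_rot: [-0.0, 0.783, 0.622, 0.0]
contact_force: [1.9, -2.3, 0.9]
gripper_width: 0.146
grasp_force: 114.4
t: 12.75
eef_pos: [0.4843, 0.181, 0.038]
tool_rot: [-0.0, 0.783, 0.622, -0.0]
contact_force: [0.3, -2.6, 0.9]
gripper_width: 0.144
grasp_force: 114.4
[-2.51712614  0.86110663 -0.92554974] [-0.22540927 -0.43918667 -0.07251021]
t 12.75 shift [-0.0248 -0.0007 -0.    ] az 0.0016 head 76.99 tilt [ 0. -0. -1.] F [ 0.27 -2.65  0.93] pos [0.4843 0.181  0.038 ]
```

```bash
python3 -m jog '[{"x":0.0005,"y":0,"z":0,"ax":0,"ay":0,"az":0},{"x":0.001,"y":0,"z":0,"ax":0,"ay":0,"az":0}]' 0 115|sed -n '2p;4p'
python3 -m jog '[{"x":0.0005,"y":0,"z":0,"ax":0,"ay":0,"az":0},{"x":0.001,"y":0,"z":0,"ax":0,"ay":0,"az":0}]' 0 115|sed -n '2p;4p'
python3 -m jog '[{"x":0.0005,"y":0,"z":0,"ax":0,"ay":0,"az":0}]' 0 115|sed -n '2p;4p'
```

```text
eef_pos: [0.4845, 0.182, 0.038]
contact_force: [0.3, -1.9, 1.6]
eef_pos: [0.4847, 0.183, 0.038]
contact_force: [0.2, -1.5, 0.2]
eef_pos: [0.4848, 0.1834, 0.038]
contact_force: [0.4, -2.6, 1.2]
```

```bash
python3 -m jog '[{"x":0.0005,"y":0,"z":0,"ax":0,"ay":0,"az":0}]' 0 115|sed -n '2p;4p'
```

```text
eef_pos: [0.4849, 0.1839, 0.038]
contact_force: [1.6, -3.4, 1.4]
```

```bash
python3 -m jog '[{"x":0.0005,"y":0,"z":0,"ax":0,"ay":0,"az":0}]' 0 115|sed -n '2p;4p'
python3 -m jog '[{"x":0.0005,"y":0,"z":0,"ax":0,"ay":0,"az":0}]' 0 115|sed -n '2p;4p'
```

```text
eef_pos: [0.485, 0.184, 0.038]
contact_force: [-0.8, -5.0, 3.4]
eef_pos: [0.485, 0.184, 0.038]
contact_force: [-0.7, -5.9, 4.9]
```

```bash
python3 -m jog '[{"x":0.0005,"y":0,"z":0,"ax":0,"ay":0,"az":0}]' 0 115|sed -n '2p;4p'
python3 -m jog '[{"x":0.0005,"y":0,"z":0,"ax":0,"ay":0,"az":0}]' 0 115|sed -n '2p;4p'
```

```text
eef_pos: [0.4849, 0.184, 0.0379]
contact_force: [-1.2, -6.8, 5.2]
eef_pos: [0.485, 0.184, 0.038]
contact_force: [-1.7, -8.4, 6.4]
```

```bash
python3 -m jog '[{"x":0.0007,"y":0,"z":0,"ax":0,"ay":0,"az":0},{"x":0.0014,"y":0,"z":0,"ax":0,"ay":0,"az":0},{"x":0.0014,"y":0,"z":0,"ax":0,"ay":0,"az":0},{"x":0.0014,"y":0,"z":0,"ax":0,"ay":0,"az":0}]' 0 115|sed -n '2p;4p'
python3 - <<'E'
from h import *
o=get_obs();print(rot(o['tool_rot']).T@o['contact_force'],rot(o['tool_rot']).T@o['torque']);togo([.478,.157,.038],76.9)
a=read_camera('wrist')
cv2.imwrite('pics/c4.png',cv2.resize(a[0:190,220:420,::-1],None,fx=3,fy=3,interpolation=cv2.INTER_CUBIC))
E
```

```text
eef_pos: [0.485, 0.1841, 0.038]
contact_force: [-1.5, -10.7, 7.2]
[-10.79318601   0.98064383  -7.17574983] [-0.13695722 -2.22124057 -0.09093464]
t 14.15 shift [-0.0279 -0.0006  0.0001] az -0.0007 head 76.86 tilt [-0.0034 -0.0011 -1.    ] F [ -1.48 -10.71   7.21] pos [0.485  0.1841 0.038 ]
```

View pics/c4.png

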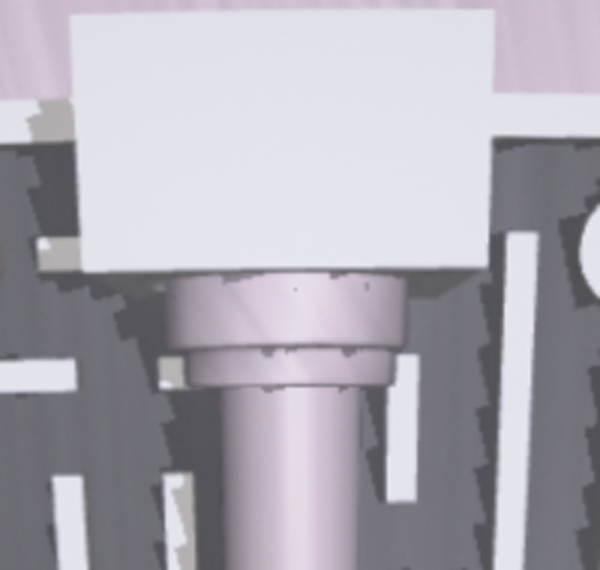

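```bash
python3 -m jog '[{"x":-0.001,"y":0,"z":-0.0002,"ax":0,"ay":0,"az":0},{"x":-0.0018,"y":0,"z":-0.0003,"ax":0,"ay":0,"az":0},{"x":-0.0018,"y":0,"z":-0.0003,"ax":0,"ay":0,"az":0}]' 0 40
python3 -m jog '[{"x":0,"y":0,"z":0,"ax":0,"ay":0,"az":0},{"x":0,"y":0,"z":0,"ax":0,"ay":0,"az":0},{"x":0,"y":0,"z":0,"ax":0,"ay":0,"az":0},{"x":0,"y":0,"z":0,"ax":0,"ay":0,"az":0},{"x":0,"y":0,"z":0,"ax":0,"ay":0,"az":0},{"x":0,"y":0,"z":0,"ax":0,"ay":0,"az":0}]' 0.6 20
```

```text
t: 14.5
eef_pos: [0.4849, 0.1841, 0.038]
tool_rot: [0.0, 0.783, 0.622, -0.001]
contact_force: [0.5, -6.7, 0.2]
gripper_width: 0.146
grasp_force: 114.3
t: 15.1
eef_pos: [0.4853, 0.1857, 0.0383]
tool_rot: [-0.0, 0.783, 0.623, 0.0]
contact_force: [0.4, -0.2, 0.0]
gripper_width: 0.601
grasp_force: 0.0
```

Released cleanly; retreat straight up and check once from above.

```bash
python3 -m jog '[{"x":0,"y":0,"z":-0.01,"ax":0,"ay":0,"az":0},{"x":0,"y":0,"z":-0.03,"ax":0,"ay":0,"az":0},{"x":0,"y":0,"z":-0.06,"ax":0,"ay":0,"az":0},{"x":0,"y":0,"z":-0.09,"ax":0,"ay":0,"az":0},{"x":0,"y":0,"z":-0.11,"ax":0,"ay":0,"az":0},{"x":0,"y":0,"z":-0.12,"ax":0,"ay":0,"az":0},{"x":0,"y":0,"z":-0.12,"ax":0,"ay":0,"az":0},{"x":0,"y":0,"z":-0.12,"ax":0,"ay":0,"az":0}]' 0.6 20
python3 - <<'E'
from h import *
a=read_camera('wrist')
cv2.imwrite('pics/w5.png',a[:,:,::-1])
E
```

```text
t: 15.9
eef_pos: [0.4848, 0.1854, 0.1578]
tool_rot: [-0.0, 0.783, 0.623, -0.0]
contact_force: [-0.1, -0.6, -0.6]
gripper_width: 0.595
grasp_force: 0.0
```

View pics/w5.png

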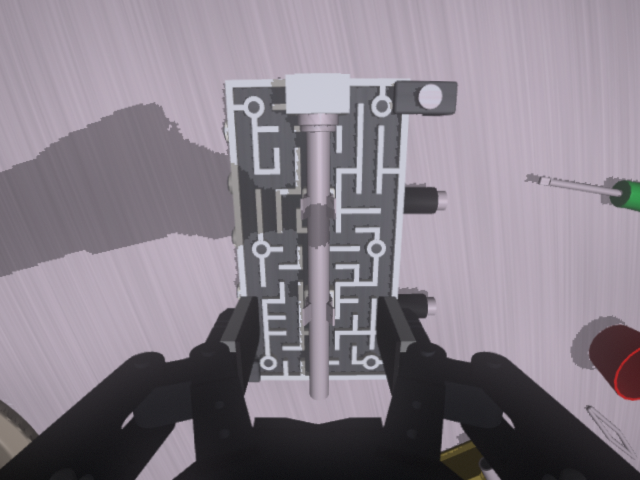

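The picture shows the pipe lying straight in both clips, with the clips at about (318,205) and (318,315). Its collar bears on the adapter at (318,127), and the hand is clear of everything.

```bash
python3 -c "
from station import *
print(hand_in())"
```

```text
the job is handed in; nothing more can be done
None
```

The pipe is snapped into both clips with its collar up against the adapter ring (last push about 11 N by the tool's force reading) and has been released; the job was handed in at about 16 s, and no verdict came back.

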